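# Centre-punch the drill spot of a bracket blank through the jig's bush

### The job

A bracket blank is set in the marking jig and its hole must be spotted before drilling. Take the automatic centre punch out of the tool block, put its nose into the jig's larger bush and press straight down until its spring snaps through, without leaning hard on it at any time. Fire it nowhere else, then put it gently back upright in its socket in the tool block and let go, leaving the other things on the bench where they are.

Things in the scene. Friction and masses are not known exactly. Their poses are not given: they have to be found in the camera images.
- punch: automatic centre punch, steel, 147 mm long, 0.1 to 0.2 kg, round. Origin on its axis at the point of the extended tip; z up the axis. Upward: tip rod 6 mm thick (to 22 mm), cone 6.4 to 12 mm across (to 34), nose barrel 12 across (to 60), collar 22 across (to 65), dark ribbed grip 16 to 17 across (to 131), cap 19 across (to 147). Starts upright in its socket, hanging by the collar.
- punch_point (a point): the punch's point itself, at the end of the sprung tip: 0 above the punch's origin when extended, higher when pushed in. The hidden spring's push rises steadily by about 2.8 N per mm to 12 or 13 N at about 4.5 mm, then snaps: it falls at once by 4 to 10 N. Pushed on, it rises again and is solid at about 9 mm, where the force shoots up; over 18 N is leaning on it. The tip springs out by itself.
- jig: marking jig, fixed: dark steel base 90 (x) by 156 (y) by 12 mm; origin under its centre, z up. Posts at y = -61 and +61 mm carry an aluminium bridge 44 (x) by 144 (y) mm, 54 to 66 mm over the bench, held by knurled nuts with studs up to 79 mm. Larger bush at y = +22 mm, smaller at -22 mm. Under the bridge lies an aluminium bracket blank with an upright flange at x = -52 mm, up to 56 mm high.
- big_bush (a point): centre of the mouth of the jig's larger bush, at the top of the bridge, 66 mm over the bench; bore 14.5 mm, upright, 12 mm deep and open below, mouth chamfered 1.5 mm. The blank under it lies on an anvil of adjustable height: its top is anywhere from 31 to 47 mm below this mouth, different each time and not reported; feel for it. Nothing of the jig gives way.
- tool_block: grey plastic tool block, fixed to the bench: 56 mm (x) by 136 mm (y), 68 mm high, on a black foot 66 by 146 mm; origin under its centre, z up. The punch's socket is at y = -40 mm. A thin steel scriber (top 112 mm over the bench, at y = +14 mm) and a brass pin vice (top 100 mm, at y = +46 mm) are stuck fast in it.
- socket (a point): centre of the mouth of the punch's socket at the top of the tool block, 68 mm over the bench; a through hole 15.5 mm across, mouth chamfered 1.5 mm. When the punch is home its collar rests on the top round this mouth, its point 60 mm below the mouth.
- vial: bystander: small reagent vial with a screw cap, 26 mm across, 58 mm high, standing between jig and tool block; origin under its centre
- forceps: bystander: steel forceps, 121 mm long, lying flat between jig and tool block; origin under the middle
- timer: bystander: bench timer, 64 x 72 x 19 mm, lying on the right; origin under its centre
- marker_black: bystander: black marker pen, 137 mm long, lying near the robot; origin under its middle
Things that resemble listed ones, but are neither listed nor needed, are in the scene too. What is shaped like the tool_block but green or purple is not meant.

How it is judged:
By the outcome, as a careful person would: the job done as asked, in the order asked, and still so for the second after the job is handed in, with the robot touching nothing.
It also fails if it takes over 62 s, if anything falls off the work surface, if the arm or the gripper's body presses on something with over 40 N, if the wrist force passes 120 N, or if a joint passes its speed limit or range.

### The arm

A 7-joint arm with a two-finger parallel gripper is mounted at the origin on the work surface; the furniture and walls round the work are solid. World frame = base frame: x ahead of the robot, y to its left, z up, the work surface at z = 0. Lengths are in m, angles in degrees, forces in N, time in s.
With the tool pointing down it reaches from about 0.425 to 0.875 m from the base axis. Payload 4.7 kg.
Tool frame: the origin (TCP) lies midway between the tips of the shut fingers; the grasp point (between the pads) lies r.hold_point_z behind it (r.hold_point_z is the distance from the TCP to the grasp point, in m); z points along the fingers, y is the line along which they close (so a half turn about z gives the same grasp; the last joint's range is limited). The gripper opens to 87 mm and grips with 3 to 60 N. Pads are 19 mm wide; open, the fingers measure 117 mm over their backs; the gripper's body (75 mm by 190 mm) begins 51 mm behind the grasp point.
Start: joints at [-72.416, 18.392, -4.016, 83.108, 1.295, 78.541, -3.26], TCP at [0.188, 0.622, 0.223] pointing down, gripper open.
Joint ranges: [-163.93, 163.93], [-17.29, 119.83], [-79.2, 71.16], [3.27, 140.29], [-89.18, 269.18], [5.43, 117.66], [-154.24, 154.24]. Speed limits (degrees/s): [147.25, 147.25, 180, 180, 180, 180, 180].

### API

Orientations are given as [roll, pitch, yaw] about the fixed x, y, z axes, in that order (R = Rz(yaw) Ry(pitch) Rx(roll)).
In Python, from workcell import r, vision, ticket gives the robot as it stands.
- The arm moves only by the tool carry_out, never from a script. Its argument "rows" is a list of rows, each a list of 2 entries, a list of its own where there are three numbers: the shift along the world's x, y, z in mm, then the turn about the world's z in rad. A call has 1 to 12 rows; each row is the pose to reach, as a shift and turn from the pose commanded when the call began; what a row does not reach only later rows make up. A row lasts 1/10 s, in which the tool goes at most 50 mm and 8.59 degrees, less where a joint would pass 70% of its speed; a pose out of reach is approached as far as the arm can. A call with a gripper value outside its range is refused whole. "hand" is the closure, from -1 (fully open) to 1 (shut), so that 0 is half open, set as the call begins (left out, the last holds). The fingers move at their own pace and stop on an object; "newtons" is the grip in N (left out, the last holds). Time passes only in rows, so rows that repeat a pose let the fingers close. It gives the time, the measured TCP pose, the force, the opening and the grip force at its end, in the units of the state.
- r.get_state(): the state, without advancing time (a new reading comes with each control period).
- vision.read_camera(name): name is "scene" or "top" or "wrist"; returns a dict with "frame" (480x640x3 uint8, red, green, blue), "z_map" (480x640 float32, m along the optical axis (not along the pixel's ray), 0 where there is no reading), "fx", "fy", "cx", "cy" (pixels), "rvec" (rotation vector, rad) and "tvec" (3), from world to camera coordinates, as OpenCV has them; the wrist camera has in their place "tool_from_camera" (4x4, takes a point from camera to tool coordinates, whose origin is the TCP and whose axes are the flange's). Camera axes: x right, y down, z forward; pixel columns grow to the right and rows downward; lengths in m; the calibration is good to about 2 mm. A picture is of the moment at which its call begins: read the wrist's pose just before it.
- ticket.close_job(): hands the job in; it is judged then, once.
The state is a dict: "clock": time; "joint_pos": joint angles; "joint_vel": joint speeds; "joint_torque": joint torques, N m; "eef_pos": TCP position; "tcp_rot": TCP orientation; "contact_force": force on the tool from outside, world axes, zero at the start; "wrist_torque": the same for the moment, N m; "opening": opening from 0.0 (shut) to 1.0 (fully open); "grasp_force": force on a finger pad.
Only numpy, scipy, OpenCV 4.12 (cv2) and the standard library are available. Lean on these libraries where they do the work, as an engineer would, in place of code of your own. Each camera call takes 0.05 s, during which the arm holds its last target. There are 200 camera calls.

## Working session

There is one attempt and no reset: what is moved stays moved. The work goes in short steps, Python scripts to look and compute and a tool call to move; the robot and the scene stay as the last step left them, time stands still between calls to the robot, and variables do not carry over. Pictures are saved under pics/ and viewed, at most 10 in all, crops included, and the job is handed in when it is done.

Besides the shell and the picture viewer there is one more tool, called as name(argument=value, ...) on one line, values as JSON. carry_out: Moves the arm, as the interface text tells. Its arguments: {"type":"object","properties":{"rows":{"type":"array"},"hand":{"type":"number"},"newtons":{"type":"number"}},"required":["rows"]}

```bash
mkdir -p pics; python3 - <<'E'
from workcell import r, vision
import cv2,numpy as np
s=r.get_state();print(s, r.hold_point_z)
for n in("scene","top"):
    d=vision.read_camera(n);np.savez(n+'.npz',**d);cv2.imwrite(f'pics/{n}.png',d['frame'][...,::-1]);print(n,d['fx'],d['fy'],d['cx'],d['cy'],d['rvec'],d['tvec'])
E
```

```text
{'clock': 0.0, 'joint_pos': array([-72.41510853,  18.4400808 ,  -4.01448504,  83.1746261 ,
         1.29672054,  78.53946935,  -3.25869175]), 'joint_vel': array([-0.00438818, -0.01045066,  0.04301699, -0.04350783,  0.03205645,
       -0.06345054, -0.08190405]), 'joint_torque': array([-6.22184853e-04, -4.91273260e+01, -4.04549316e-01, -3.12549520e+01,
       -6.40135864e-02,  4.32283350e-02,  1.61932353e-04]), 'eef_pos': array([0.18753397, 0.6217916 , 0.22145221]), 'tcp_rot': array([-1.79891156e+02,  7.67082366e-03,  1.63225518e+02]), 'contact_force': array([ 0.02078579, -0.34266247, -0.46891186]), 'wrist_torque': array([0.03833537, 0.02146283, 0.07086241]), 'grasp_force': 0.0, 'opening': 1.0010444717503781} 0.0187
scene 601.2005824833606 601.2005824833606 316.058309213376 241.57116173960884 [ 2.17778768 -0.46509036  0.24070675] [-0.45633214  0.1387089   1.09259215]
top 455.16145290610194 455.16145290610194 320.0715125447949 236.9808493370225 [ 2.16351012 -2.11041477  0.17605909] [-0.09924764  0.47468798  0.83824972]
```

View pics/scene.png

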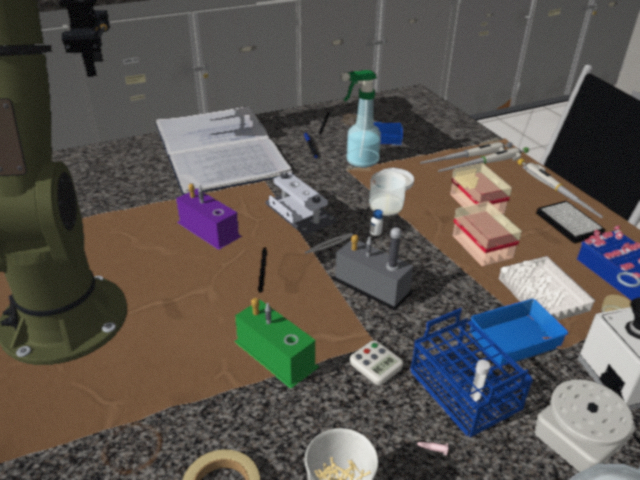

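View pics/top.png

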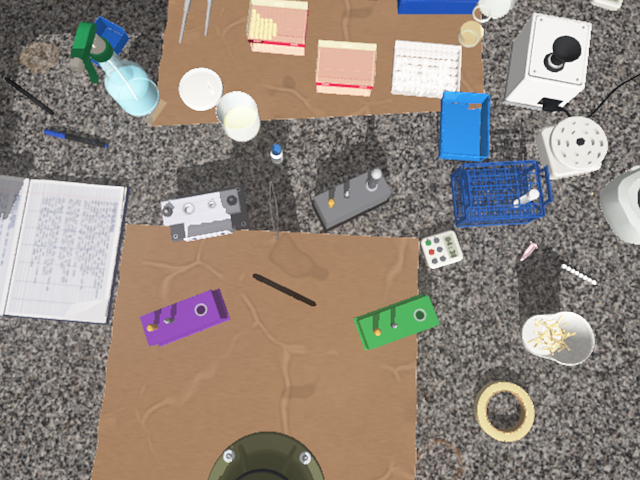

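The scene view shows the grey block at about (374,272) with the punch standing in it (cap 395,235), and the jig at (298,198). In the top view, the grey block is at (352,200), the punch cap at (376,173) and the jig at (203,215). The lookalikes are the purple block (184,318 top), the green block (397,322 top), the scriber (347,190) and the pin vice (331,204). I choose the dark, thick tool in the grey block at (376,173).

```bash
cat > h.py <<'E'
import numpy as np,cv2
def load(n): return dict(np.load(n+'.npz'))
def world(d):
    v,u=np.mgrid[:480,:640];z=d['z_map']
    p=np.stack([(u-d['cx'])/d['fx']*z,(v-d['cy'])/d['fy']*z,z],-1)
    R=cv2.Rodrigues(d['rvec'])[0]
    return (p-d['tvec'])@R
def ray(d,u,v,h):
    R=cv2.Rodrigues(d['rvec'])[0];c=-R.T@d['tvec']
    k=R.T@np.array([(u-d['cx'])/d['fx'],(v-d['cy'])/d['fy'],1])
    return c+k*(h-c[2])/k[2]
E
python3 - <<'E'
from h import *
for n,boxes in(("top",{'block':(300,160,400,240),'jig':(150,180,260,250)}),("scene",{'block':(325,220,425,310),'jig':(260,165,335,235)})):
    d=load(n);W=world(d);im=d['frame']
    for k,(a,b,c,e) in boxes.items():
        w=W[b:e,a:c];z=w[...,2]
        for lo,hi in ((.060,.073),(.074,.085),(.085,.105),(.105,.125),(.140,.17)):
            m=((z>lo)&(z<hi)&(d['z_map'][b:e,a:c]>0)).astype('uint8')
            nn,lab,st,ce=cv2.connectedComponentsWithStats(m)
            for i in range(1,nn):
                if st[i,4]<8: continue
                q=w[lab==i]
                rc=cv2.minAreaRect((q[:,:2]*1000).astype('float32'))
                print(n,k,lo,hi,st[i,4],(ce[i]+[a,b]).round(1),'mean',q.mean(0).round(4),'rect',np.round(rc[0],1),np.round(rc[1],1),round(rc[2],1))
t=load('top');
cr=np.hstack([cv2.resize(t['frame'][155:255,155:255],(400,400),interpolation=2),cv2.resize(t['frame'][150:250,305:405],(400,400),interpolation=2)])
cv2.imwrite('pics/crop.png',cr[...,::-1])
print('cap',ray(t,376,173,.147+.008))
E
```

```text
top block 0.06 0.073 1828 [350.6 196.2] mean [ 0.5516 -0.1433  0.0692] rect [ 556.2 -147.5] [ 56.9 137.1] 27.6
top block 0.074 0.085 27 [371.3 186. ] mean [ 0.5699 -0.1812  0.0777] rect [ 570.7 -182.8] [11.8 19.1] 1.1
top block 0.085 0.105 28 [371.4 183.8] mean [ 0.5691 -0.1793  0.0954] rect [ 570.2 -179.7] [15.4  6.1] 62.1
top block 0.085 0.105 22 [346.6 194.5] mean [ 0.5471 -0.134   0.0979] rect [ 548.1 -134.2] [9.  6.9] 69.2
top block 0.085 0.105 45 [331.1 201.3] mean [ 0.5334 -0.1059  0.0987] rect [ 533.9 -105.8] [11.7 11.1] 4.2
top block 0.105 0.125 30 [373.2 180.8] mean [ 0.5689 -0.1802  0.1154] rect [ 569.9 -180.3] [15.3  6.3] 67.9
top block 0.105 0.125 8 [347.2 192.2] mean [ 0.548  -0.1343  0.11  ] rect [ 548.1 -134.4] [3.9 2.9] 29.7
top block 0.14 0.17 99 [376.4 172.6] mean [ 0.5725 -0.1814  0.1525] rect [ 573.4 -181.5] [17.2 16.9] 40.4
top jig 0.06 0.073 1634 [200.8 206.3] mean [0.5254 0.1385 0.0672] rect [526.2 139.4] [ 45.4 144.4] 11.9
top jig 0.074 0.085 59 [231.6 198.8] mean [0.539  0.0797 0.0763] rect [538.8  80. ] [15.7 17.2] 3.7
top jig 0.074 0.085 68 [166.8 210.7] m
[... 801 characters left out ...]
 -186.8] [12. 16.] 55.1
scene block 0.105 0.125 8 [369.5 238.5] mean [ 0.5466 -0.1363  0.1085] rect [ 547.5 -135.1] [7.3 2.2] 56.6
scene block 0.105 0.125 82 [394.4 248. ] mean [ 0.5693 -0.1873  0.1152] rect [ 569.6 -187.3] [10.1 16. ] 58.1
scene block 0.14 0.17 93 [396.1 232.5] mean [ 0.57   -0.1862  0.1487] rect [ 571.  -183.8] [17.2 17.5] 6.6
scene jig 0.06 0.073 756 [300.5 190. ] mean [0.5225 0.1336 0.0654] rect [523.3 137.8] [ 50.1 149.2] 12.1
scene jig 0.074 0.085 11 [285.  173.5] mean [0.5115 0.1958 0.0758] rect [510.9 195.9] [ 7.  14.8] 15.1
scene jig 0.074 0.085 12 [315.3 197.1] mean [0.5339 0.0785 0.076 ] rect [531.9  79.7] [ 7.7 11.8] 79.6
cap [ 0.57109953 -0.18031832  0.155     ]
```

View pics/crop.png

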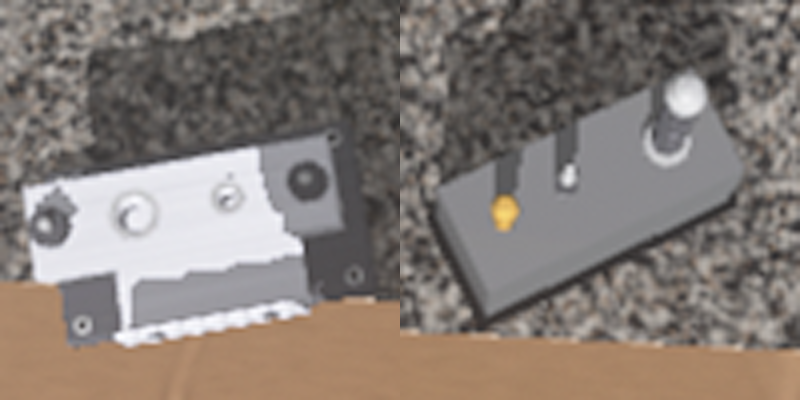

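The crop shows the jig's larger bush at top px (188.6,208), a smaller one at (212,204), and the punch in the grey block with its collar at (472,187), so the choice is confirmed. All the rectangle sizes match the description. I'm moving over the jig for a wrist view.

carry_out(rows=[[[28,-38,3],-0.065],[[56,-77,6],-0.13],[[84,-115,9],-0.195],[[112,-154,12],-0.26],[[140,-192,15],-0.325],[[168,-231,18],-0.39],[[196,-269,21],-0.455],[[224,-308,24],-0.52],[[252,-346,27],-0.585],[[280,-385,30],-0.65],[[308,-423,33],-0.72],[[334,-460,36],-0.796]], hand=0, newtons=25)

```text
clock: 1.3
eef_pos: [0.5224, 0.1603, 0.2585]
tcp_rot: [-180.0, 0.0, 117.4]
contact_force: [-0.3, 0.6, -0.6]
opening: 0.502
grasp_force: 0.0
```

carry_out(rows=[[[0,0,0],0],[[0,0,0],0],[[0,0,0],0]])

```text
clock: 1.6
eef_pos: [0.5208, 0.1637, 0.2581]
tcp_rot: [-180.0, -0.0, 117.7]
contact_force: [0.2, 0.6, 0.2]
opening: 0.504
grasp_force: 0.0
```

```bash
cat >> h.py <<'E'
from scipy.spatial.transform import Rotation as Ro
def snap(vision,r,n):
    s=r.get_state();d=vision.read_camera('wrist');cv2.imwrite(f'pics/{n}.png',d['frame'][...,::-1])
    T=np.eye(4);T[:3,:3]=Ro.from_euler('xyz',s['tcp_rot'],degrees=True).as_matrix();T[:3,3]=s['eef_pos']
    M=np.linalg.inv(T@d['tool_from_camera']);d['rvec']=cv2.Rodrigues(M[:3,:3])[0];d['tvec']=M[:3,3]
    np.savez(n+'.npz',**d);print(s['clock'],s['eef_pos'].round(4),s['tcp_rot'].round(2),s['contact_force'].round(2));print(d['tool_from_camera'].round(3));return d
E
python3 - <<'E'
from h import *
from workcell import r,vision
d=snap(vision,r,'w1')
R=cv2.Rodrigues(d['rvec'])[0]
print(d['fx'],cv2.projectPoints(np.array([[.5215,.1609,.066],[.5306,.1179,.066]]),d['rvec'],d['tvec'],np.array([[d['fx'],0,d['cx']],[0,d['fy'],d['cy']],[0,0,1]]),None)[0])
E
```

```text
1.6 [0.5208 0.1637 0.2581] [-1.7995e+02 -5.0000e-02  1.1775e+02] [0.2  0.56 0.16]
[[ 0.    -0.957 -0.291  0.08 ]
 [ 1.    -0.     0.001  0.001]
 [-0.001 -0.291  0.957 -0.163]
 [ 0.     0.     0.     1.   ]]
387.0154142372442 [[[323.03141696 213.18557775]]

 [[310.77218682 255.63232357]]]
```

View pics/w1.png

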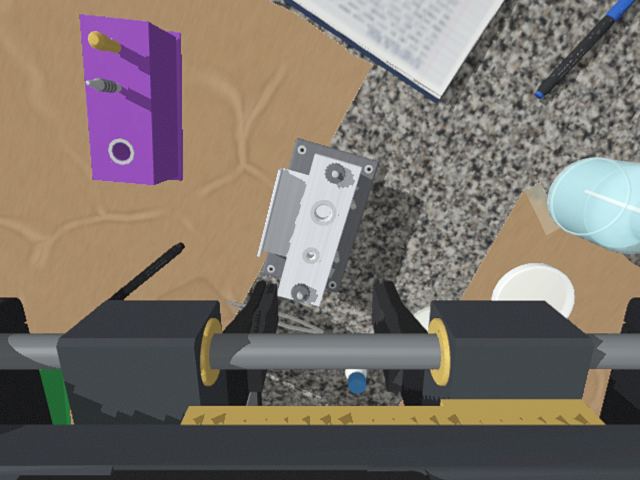

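The wrist view shows the larger bush at about (323,212). The prediction was (323.0,213.2), so the two agree. I'll refine it by contour and go over the punch.

```bash
python3 - <<'E'
from h import *
d=load('w1');g=cv2.cvtColor(d['frame'],cv2.COLOR_RGB2GRAY)
for (a,b,c,e) in((308,197,338,228),(300,244,322,267)):
    q=cv2.resize(g[b:e,a:c],None,fx=8,fy=8,interpolation=cv2.INTER_CUBIC)
    for t in (170,190,205):
        cs,_=cv2.findContours((q<t).astype('uint8'),cv2.RETR_EXTERNAL,2)
        for k in cs:
            if 4000<cv2.contourArea(k)<40000:
                (x,y),(w,h),_=cv2.fitEllipse(k);u,v=(x+.5)/8-.5+a,(y+.5)/8-.5+b
                print(t,round(u,2),round(v,2),round(w/8,1),round(h/8,1),ray(d,u,v,.066).round(4))
W=world(d);m=(abs(W[...,2]-.066)<.004)&(d['z_map']>0);m[290:]=0
n,l,st,_=cv2.connectedComponentsWithStats(m.astype('uint8'));i=l[235,322] or st[1:,4].argmax()+1
print(cv2.minAreaRect((W[l==i][:,:2]*1000).astype('float32')))
t=load('top');print(ray(t,188.4,207.9,.066))
E
```

```text
190 320.88 211.49 13.6 17.5 [0.519  0.1614 0.066 ]
205 322.92 212.45 25.8 26.0 [0.5211 0.1615 0.066 ]
205 310.55 255.16 16.6 17.5 [0.5302 0.1182 0.066 ]
((524.67138671875, 143.46701049804688), (44.13648986816406, 137.62698364257812), 11.902965545654297)
[0.52184838 0.16201632 0.066     ]
```

carry_out(rows=[[[7,-43,0],0],[[14,-86,0],0],[[21,-130,0],0],[[28,-173,0],0],[[35,-217,0],0],[[42,-260,0],0],[[48,-304,0],0],[[51,-345,0],0],[[51,-345,0],0],[[51,-345,0],0],[[51,-345,0],0]])

```text
clock: 2.75
eef_pos: [0.5731, -0.1798, 0.2582]
tcp_rot: [180.0, -0.1, 117.8]
contact_force: [-0.2, -0.2, 0.8]
opening: 0.503
grasp_force: 0.0
```

```bash
python3 - <<'E'
from h import *
from workcell import r,vision
d=snap(vision,r,'w2');W=world(d)
for lo,hi in ((.062,.07),(.078,.1),(.1,.125),(.125,.138),(.15,.16)):
    m=((W[...,2]>lo)&(W[...,2]<hi)&(d['z_map']>0));m[330:]=0
    n,l,st,ce=cv2.connectedComponentsWithStats(m.astype('uint8'))
    for i in range(1,n):
        if st[i,4]>30:
            q=W[l==i];print(lo,hi,st[i],ce[i].round(1),q.mean(0).round(4),cv2.minAreaRect((q[:,:2]*1000).astype('float32')))
E
```

```text
2.75 [ 0.5731 -0.1798  0.2582] [ 1.7998e+02 -9.0000e-02  1.1784e+02] [-0.23 -0.19  0.82]
[[ 0.    -0.957 -0.291  0.08 ]
 [ 1.    -0.     0.001  0.001]
 [-0.001 -0.291  0.957 -0.163]
 [ 0.     0.     0.     1.   ]]
0.062 0.07 [573   0  48  68 454] [583.7  35.9] [0.6952 0.0516 0.066 ] ((702.689453125, 51.509254455566406), (18.269548416137695, 64.54840087890625), 66.76905059814453)
0.062 0.07 [   2   46   80  166 9294] [ 44.5 129.3] [ 0.3208 -0.2317  0.0649] ((320.0528869628906, -234.7662353515625), (58.554931640625, 136.61541748046875), 21.049467086791992)
0.062 0.07 [ 291   90   66  153 7352] [322.7 159.9] [ 0.5512 -0.1396  0.0689] ((555.0069580078125, -146.74513244628906), (56.08970260620117, 136.3109130859375), 27.4717960357666)
0.062 0.07 [513 215  74  85 574] [549.7 256.8] [ 0.7896 -0.1183  0.066 ] ((789.3892822265625, -120.9736328125), (102.19213104248047, 4.5461039543151855), 86.06458282470703)
0.078 0.1 [  4  66  30  18 401] [17.7 74.8] [ 0.3062 -0.1906  0.0916] ((305.08843994140625, -191.2691192626953), (12.493805885314941, 11.988778114318848), 87.4429931640625)
0.078 0.1 [315
[... 1026 characters left out ...]
2)
0.1 0.125 [318 153  11  10  81] [322.8 157.3] [ 0.5483 -0.1336  0.106 ] ((548.4781494140625, -134.00531005859375), (7.7147297859191895, 7.545714855194092), 13.693778991699219)
0.1 0.125 [313 212  20  14 133] [322.6 217.7] [ 0.5706 -0.1763  0.1125] ((570.9212646484375, -177.6171875), (15.956482887268066, 6.689955234527588), 31.209203720092773)
0.125 0.138 [313 220  20   9  70] [322.6 222.8] [ 0.5705 -0.176   0.1304] ((570.9494018554688, -177.13677978515625), (14.900099754333496, 5.358032703399658), 27.688196182250977)
0.15 0.16 [311 226  24  24 424] [322.4 238.1] [ 0.573  -0.1808  0.1538] ((573.1041870117188, -181.64808654785156), (17.413745880126953, 16.78746223449707), 80.12442779541016)
```

View pics/w2.png

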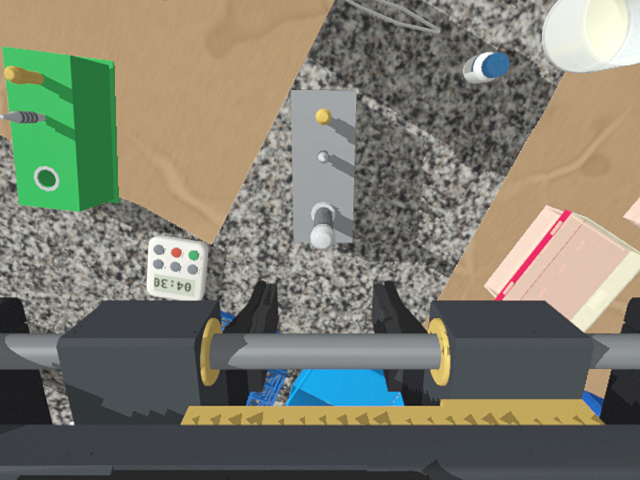

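The wrist view shows the punch cap at (322,238) and the collar at about (323,212) in the grey block. The cap centre comes to (0.573,-0.1817) at a height of 154 mm, as expected. Descending.

carry_out(rows=[[[0,-2,-15],0],[[0,-2,-45],0],[[0,-2,-75],0],[[0,-2,-105],0],[[0,-2,-130],0],[[0,-2,-150],0],[[0,-2,-160],0],[[0,-2,-160],0],[[0,-2,-160],0],[[0,-2,-160],0]])

```text
clock: 3.8
eef_pos: [0.5735, -0.1848, 0.0998]
tcp_rot: [179.9, 0.1, 117.6]
contact_force: [0.2, -0.5, 0.6]
opening: 0.5
grasp_force: 0.0
```

```bash
python3 - <<'E'
from h import *
from workcell import r,vision
d=snap(vision,r,'w3');W=world(d);Z=d['z_map']
for lo,hi in ((.1,.125),(.15,.16)):
    m=(W[...,2]>lo)&(W[...,2]<hi)&(Z>0)&(abs(W[...,0]-.573)<.02)&(abs(W[...,1]+.182)<.02)
    q=W[m];print(m.sum(),len(q) and cv2.minAreaRect((q[:,:2]*1000).astype('float32')))
E
```

```text
3.8 [ 0.5735 -0.1848  0.0998] [1.7989e+02 8.0000e-02 1.1763e+02] [ 0.21 -0.53  0.63]
[[ 0.    -0.957 -0.291  0.08 ]
 [ 1.    -0.     0.001  0.001]
 [-0.001 -0.291  0.957 -0.163]
 [ 0.     0.     0.     1.   ]]
1538 ((573.8914794921875, -179.51699829101562), (51.706607818603516, 14.668495178222656), 39.45090103149414)
666 ((566.5234985351562, -190.16859436035156), (35.43730926513672, 8.152853965759277), 38.0770149230957)
```

carry_out(rows=[[[0,2,0],0],[[0,2,0],0],[[0,2,0],0],[[0,2,0],0]])

```text
clock: 4.25
eef_pos: [0.5727, -0.1826, 0.0987]
tcp_rot: [180.0, 0.0, 117.6]
contact_force: [0.0, 0.3, 0.5]
opening: 0.503
grasp_force: 0.0
```

carry_out(rows=[[[0,0,0],0],[[0,0,0],0],[[0,0,0],0],[[0,0,0],0]], hand=1, newtons=30)

```text
clock: 4.65
eef_pos: [0.5726, -0.1827, 0.0986]
tcp_rot: [180.0, 0.0, 117.6]
contact_force: [0.6, 0.6, -0.5]
opening: 0.223
grasp_force: 0.2
```

carry_out(rows=[[[0,0,0],0],[[0,0,0],0],[[0,0,0],0]])

```text
clock: 4.95
eef_pos: [0.5727, -0.1826, 0.0986]
tcp_rot: [180.0, 0.0, 117.6]
contact_force: [0.2, 0.2, -0.0]
opening: 0.194
grasp_force: 30.0
```

carry_out(rows=[[[0,0,0],0]])

```text
clock: 5.05
eef_pos: [0.5727, -0.1826, 0.0986]
tcp_rot: [180.0, 0.0, 117.6]
contact_force: [0.5, 0.2, 0.5]
opening: 0.193
grasp_force: 30.0
```

carry_out(rows=[[[0,0,4],0],[[0,0,12],0],[[0,0,30],0],[[0,0,55],0],[[0,0,80],0],[[0,0,105],0],[[0,0,122],0],[[0,0,130],0],[[0,0,130],0],[[0,0,130],0],[[0,0,130],0]])

```text
clock: 6.15
eef_pos: [0.5719, -0.1824, 0.2273]
tcp_rot: [-179.9, -0.1, 117.6]
contact_force: [0.0, 0.1, -1.8]
opening: 0.192
grasp_force: 30.0
```

carry_out(rows=[[[-2,15,0],0],[[-7,45,0],0],[[-13,85,0],0],[[-19,125,0],0],[[-25,165,0],0],[[-31,205,0],0],[[-37,245,0],0],[[-43,285,0],0],[[-48,315,0],0],[[-51,335,0],0],[[-52,343,0],0],[[-52,343,0],0]])

```text
clock: 7.35
eef_pos: [0.5201, 0.161, 0.2278]
tcp_rot: [-179.9, 0.0, 117.7]
contact_force: [-0.0, -0.1, -1.1]
opening: 0.193
grasp_force: 30.0
```

carry_out(rows=[[[0,0,0],0],[[0,0,0],0],[[0,0,-10],0],[[0,0,-25],0],[[0,0,-40],0],[[0,0,-48],0],[[0,0,-50],0],[[0,0,-50],0],[[0,0,-50],0],[[0,0,-50],0]])

```text
clock: 8.35
eef_pos: [0.5211, 0.1605, 0.1793]
tcp_rot: [179.9, 0.0, 117.6]
contact_force: [-0.2, -0.1, -1.3]
opening: 0.194
grasp_force: 30.0
```

```bash
python3 - <<'E'
from h import *
from workcell import r,vision
d=snap(vision,r,'w4');
t=vision.read_camera('scene');np.savez('s4.npz',**t);f=cv2.resize(t['frame'][120:240,240:360],(480,480),interpolation=2)
t=vision.read_camera('top');np.savez('t4.npz',**t);
w=cv2.resize(d['frame'][150:400,220:420],(320,400))
w=np.vstack([w,np.zeros((80,320,3),'uint8')])
cv2.imwrite('pics/m4.png',np.hstack([f,w])[...,::-1])
E
```

```text
8.35 [0.5211 0.1605 0.1793] [1.7992e+02 1.0000e-02 1.1762e+02] [-0.23 -0.07 -1.34]
[[ 0.    -0.957 -0.291  0.08 ]
 [ 1.    -0.     0.001  0.001]
 [-0.001 -0.291  0.957 -0.163]
 [ 0.     0.     0.     1.   ]]
```

View pics/m4.png

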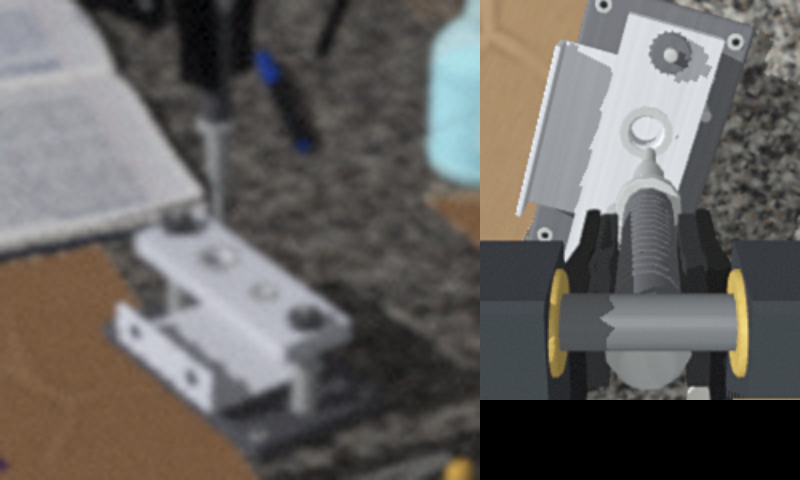

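The mixed view shows the punch upright in the grip. Its tip is at about wrist px (326,244), just short of the bush at about (325,231). I'll measure the offset from a zoom.

```bash
python3 - <<'E'
from h import *
d=load('w4');g=d['frame'][205:265,290:360];k=8
f=cv2.resize(g,None,fx=k,fy=k,interpolation=cv2.INTER_CUBIC)
K=np.array([[d['fx'],0,d['cx']],[0,d['fy'],d['cy']],[0,0,1]])
P=lambda x:((cv2.projectPoints(np.float64(x),d['rvec'],d['tvec'],K,None)[0][:,0]-[290,205]+.5)*k-.5)
a=np.linspace(0,6.28,60);c=np.stack([.5212+.00725*np.cos(a),.1615+.00725*np.sin(a),0*a+.066],1)
cv2.polylines(f,[P(c).astype(int)],True,(255,0,0),1)
tcp=np.array([.5211,.1605,0]);tip=tcp+[0,0,.0887]
cv2.drawMarker(f,tuple(int(v) for v in P([tip])[0]),(0,200,0),0,20)
print(P([tip]),P([[.5212,.1615,.066]]),P([[.5222,.1615,.066]]),P([[.5212,.1625,.066]]))
cv2.imwrite('pics/z4.png',f[...,::-1])
E
```

```text
[[268.19475692 303.84441466]] [[274.58328779 221.85838923]] [[284.11865158 226.65174417]] [[279.57478227 212.67645293]]
```

View pics/z4.png

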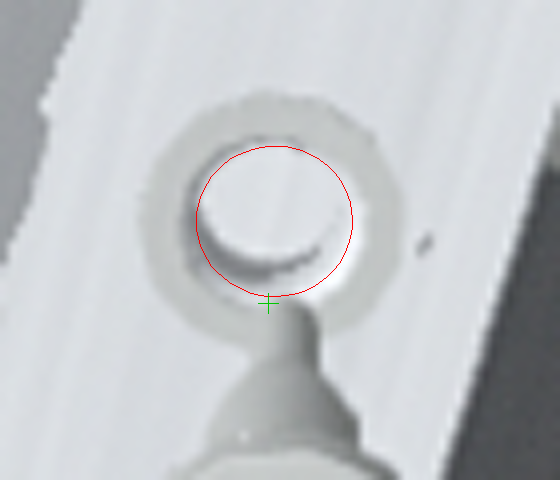

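carry_out(rows=[[[-1.2,-0.2,0],0],[[-1.2,-0.2,-5],0],[[-1.2,-0.2,-12],0],[[-1.2,-0.2,-16],0],[[-1.2,-0.2,-16],0],[[-1.2,-0.2,-16],0],[[-1.2,-0.2,-16],0]])

```text
clock: 9.2
eef_pos: [0.5196, 0.1602, 0.1627]
tcp_rot: [180.0, 0.0, 117.6]
contact_force: [-0.6, 0.2, -1.3]
opening: 0.19
grasp_force: 30.0
```

```bash
python3 - <<'E'
from h import *
from workcell import r,vision
d=snap(vision,r,'w5');k=8
f=cv2.resize(d['frame'][205:265,290:360],None,fx=k,fy=k,interpolation=cv2.INTER_CUBIC)
cv2.imwrite('pics/z5.png',f[...,::-1])
E
```

```text
9.2 [0.5196 0.1602 0.1627] [1.7998e+02 1.0000e-02 1.1762e+02] [-0.57  0.18 -1.32]
[[ 0.    -0.957 -0.291  0.08 ]
 [ 1.    -0.     0.001  0.001]
 [-0.001 -0.291  0.957 -0.163]
 [ 0.     0.     0.     1.   ]]
```

View pics/z5.png

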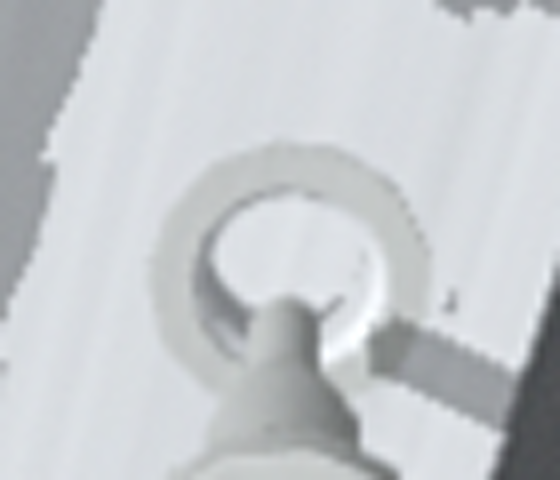

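The zoom shows the ring centre at about (290,279) px and the tip rod centre at about (284,300). That leaves about 0.5 mm to the right, so I nudge and go down.

carry_out(rows=[[[0.4,0.2,0],0],[[0.4,0.2,-4],0],[[0.4,0.2,-10],0],[[0.4,0.2,-17],0],[[0.4,0.2,-24],0],[[0.4,0.2,-30],0],[[0.4,0.2,-33],0],[[0.4,0.2,-34],0],[[0.4,0.2,-34],0],[[0.4,0.2,-34],0],[[0.4,0.2,-34],0]])

```text
clock: 10.35
eef_pos: [0.5201, 0.1604, 0.1289]
tcp_rot: [180.0, 0.0, 117.6]
contact_force: [0.6, 0.9, -1.1]
opening: 0.195
grasp_force: 30.0
```

carry_out(rows=[[[0,0,-1],0],[[0,0,-2],0],[[0,0,-2],0],[[0,0,-2],0]])

```text
clock: 10.75
eef_pos: [0.5198, 0.1603, 0.1265]
tcp_rot: [-180.0, 0.0, 117.6]
contact_force: [0.2, -0.7, -1.4]
opening: 0.197
grasp_force: 30.0
```

carry_out(rows=[[[0,0,-1],0],[[0,0,-2],0],[[0,0,-2],0],[[0,0,-2],0]])

```text
clock: 11.15
eef_pos: [0.5198, 0.1603, 0.1245]
tcp_rot: [-180.0, 0.0, 117.6]
contact_force: [0.2, 0.3, -1.3]
opening: 0.194
grasp_force: 30.0
```

carry_out(rows=[[[0,0,-1],0],[[0,0,-1.5],0],[[0,0,-1.5],0],[[0,0,-1.5],0]])

```text
clock: 11.55
eef_pos: [0.5198, 0.1603, 0.123]
tcp_rot: [-180.0, 0.0, 117.6]
contact_force: [0.6, -0.4, -1.9]
opening: 0.198
grasp_force: 30.0
```

carry_out(rows=[[[0,0,-1],0],[[0,0,-1.5],0],[[0,0,-1.5],0],[[0,0,-1.5],0]])

```text
clock: 11.95
eef_pos: [0.5198, 0.1603, 0.1216]
tcp_rot: [180.0, 0.0, 117.6]
contact_force: [0.3, -0.3, -1.5]
opening: 0.194
grasp_force: 30.0
```

No contact yet and no side force, with the tip about 35 mm down.

carry_out(rows=[[[0,0,-1],0],[[0,0,-1.5],0],[[0,0,-1.5],0],[[0,0,-1.5],0]])

```text
clock: 12.35
eef_pos: [0.5198, 0.1604, 0.1201]
tcp_rot: [180.0, 0.0, 117.6]
contact_force: [-0.7, -0.9, -1.8]
opening: 0.193
grasp_force: 30.0
```

carry_out(rows=[[[0,0,-1],0],[[0,0,-1.5],0],[[0,0,-1.5],0],[[0,0,-1.5],0]])

```text
clock: 12.75
eef_pos: [0.5198, 0.1603, 0.1186]
tcp_rot: [180.0, 0.0, 117.6]
contact_force: [-0.0, -0.0, -1.2]
opening: 0.197
grasp_force: 30.0
```

carry_out(rows=[[[0,0,-1],0],[[0,0,-1.5],0],[[0,0,-1.5],0],[[0,0,-1.5],0]])

```text
clock: 13.15
eef_pos: [0.5198, 0.1603, 0.1171]
tcp_rot: [180.0, 0.0, 117.6]
contact_force: [0.2, -0.1, -2.2]
opening: 0.192
grasp_force: 30.0
```

carry_out(rows=[[[0,0,-1],0],[[0,0,-1.5],0],[[0,0,-1.5],0],[[0,0,-1.5],0]])

```text
clock: 13.55
eef_pos: [0.5198, 0.1604, 0.1155]
tcp_rot: [180.0, 0.0, 117.6]
contact_force: [0.0, 0.8, -1.4]
opening: 0.194
grasp_force: 30.0
```

carry_out(rows=[[[0,0,-1],0],[[0,0,-1.5],0],[[0,0,-1.5],0],[[0,0,-1.5],0]])

```text
clock: 13.95
eef_pos: [0.5198, 0.1604, 0.1141]
tcp_rot: [180.0, 0.0, 117.6]
contact_force: [-0.7, 0.3, -1.2]
opening: 0.195
grasp_force: 30.0
```

carry_out(rows=[[[0,0,-1],0],[[0,0,-1.5],0],[[0,0,-1.5],0],[[0,0,-1.5],0]])

```text
clock: 14.35
eef_pos: [0.52, 0.1604, 0.1128]
tcp_rot: [180.0, 0.0, 117.6]
contact_force: [0.0, 1.4, -1.0]
opening: 0.193
grasp_force: 30.0
```

carry_out(rows=[[[0,0,-1],0],[[0,0,-1.5],0],[[0,0,-1.5],0],[[0,0,-1.5],0]])

```text
clock: 14.75
eef_pos: [0.5201, 0.1604, 0.1114]
tcp_rot: [180.0, 0.0, 117.6]
contact_force: [-0.2, 0.6, 2.1]
opening: 0.191
grasp_force: 30.0
```

carry_out(rows=[[[0,0,-1],0],[[0,0,-1.5],0],[[0,0,-1.5],0],[[0,0,-1.5],0]])

```text
clock: 15.15
eef_pos: [0.5202, 0.1605, 0.11]
tcp_rot: [180.0, 0.0, 117.6]
contact_force: [-0.2, 0.2, 4.7]
opening: 0.195
grasp_force: 30.0
```

carry_out(rows=[[[0,0,-0.7],0],[[0,0,-1.4],0],[[0,0,-1.4],0],[[0,0,-1.4],0]])

```text
clock: 15.55
eef_pos: [0.5204, 0.1605, 0.1089]
tcp_rot: [179.9, 0.0, 117.6]
contact_force: [-0.2, -0.2, 7.1]
opening: 0.196
grasp_force: 30.0
```

carry_out(rows=[[[0,0,-0.6],0],[[0,0,-0.6],0],[[0,0,-0.6],0]])

```text
clock: 15.85
eef_pos: [0.5206, 0.1606, 0.1085]
tcp_rot: [179.9, 0.0, 117.6]
contact_force: [-0.6, -0.1, 7.7]
opening: 0.192
grasp_force: 30.0
```

carry_out(rows=[[[0,0,-0.8],0],[[0,0,-0.8],0],[[0,0,-0.8],0]])

```text
clock: 16.15
eef_pos: [0.5208, 0.1607, 0.108]
tcp_rot: [179.9, 0.0, 117.6]
contact_force: [-0.1, -0.3, 8.6]
opening: 0.194
grasp_force: 30.0
```

carry_out(rows=[[[0,0,-0.6],0],[[0,0,-0.6],0],[[0,0,-0.6],0]])

```text
clock: 16.45
eef_pos: [0.521, 0.1607, 0.1076]
tcp_rot: [179.8, 0.0, 117.6]
contact_force: [-0.3, -0.0, 9.8]
opening: 0.193
grasp_force: 30.0
```

carry_out(rows=[[[-0.3,0,-0.7],0],[[-0.3,0,-0.7],0],[[-0.3,0,-0.7],0]])

```text
clock: 16.75
eef_pos: [0.5209, 0.1608, 0.1071]
tcp_rot: [179.8, 0.0, 117.6]
contact_force: [-0.1, -0.6, 10.8]
opening: 0.196
grasp_force: 30.0
```

carry_out(rows=[[[-0.3,0,-0.6],0],[[-0.3,0,-0.6],0],[[-0.3,0,-0.6],0]])

```text
clock: 17.05
eef_pos: [0.5208, 0.1608, 0.1068]
tcp_rot: [179.8, 0.0, 117.6]
contact_force: [-0.7, -0.8, 10.9]
opening: 0.194
grasp_force: 30.0
```

carry_out(rows=[[[0,0,-0.6],0],[[0,0,-0.6],0],[[0,0,-0.6],0]])

```text
clock: 17.35
eef_pos: [0.5197, 0.1605, 0.1048]
tcp_rot: [179.9, 0.0, 117.6]
contact_force: [0.9, -0.1, 6.0]
opening: 0.196
grasp_force: 30.0
```

The spring snapped: the force dropped by about 5 N and the tool went down 2 mm. Lifting out and going back.

carry_out(rows=[[[0,0,4],0],[[0,0,10],0],[[0,0,20],0],[[0,0,35],0],[[0,0,55],0],[[0,0,80],0],[[0,0,105],0],[[0,0,120],0],[[0,0,127],0],[[0,0,127],0],[[0,0,127],0],[[0,0,127],0]])

```text
clock: 18.55
eef_pos: [0.5185, 0.1601, 0.2299]
tcp_rot: [-179.9, 0.0, 117.6]
contact_force: [0.2, 0.7, -2.0]
opening: 0.191
grasp_force: 30.0
```

carry_out(rows=[[[2,-15,0],0],[[7,-45,0],0],[[13,-85,0],0],[[19,-125,0],0],[[25,-165,0],0],[[31,-205,0],0],[[37,-245,0],0],[[43,-285,0],0],[[48,-315,0],0],[[52,-335,0],0],[[53.4,-343,0],0],[[53.4,-343,0],0]])

```text
clock: 19.75
eef_pos: [0.5718, -0.1845, 0.2308]
tcp_rot: [-179.9, 0.0, 117.4]
contact_force: [-0.5, 0.4, -2.1]
opening: 0.195
grasp_force: 30.0
```

carry_out(rows=[[[0,0,0],0],[[0,0,-10],0],[[0,0,-25],0],[[0,0,-40],0],[[0,0,-48],0],[[0,0,-50],0],[[0,0,-50],0],[[0,0,-50],0],[[0,0,-50],0]])

```text
clock: 20.65
eef_pos: [0.5731, -0.1829, 0.182]
tcp_rot: [179.9, 0.0, 117.6]
contact_force: [-0.1, 0.7, -2.0]
opening: 0.199
grasp_force: 30.0
```

```bash
python3 - <<'E'
from h import *
from workcell import r,vision
d=snap(vision,r,'w6')
a=cv2.resize(d['frame'][195:285,280:370],(500,500),interpolation=2)
t=vision.read_camera('scene');b=cv2.resize(t['frame'][200:310,330:430],(300,330),interpolation=2)
o=np.zeros((500,800,3),'uint8');o[:,:500]=a;o[:330,500:]=b
cv2.imwrite('pics/z6.png',o[...,::-1])
E
```

```text
20.65 [ 0.5731 -0.1829  0.182 ] [1.7994e+02 5.0000e-02 1.1761e+02] [-0.08  0.66 -2.03]
[[ 0.    -0.957 -0.291  0.08 ]
 [ 1.    -0.     0.001  0.001]
 [-0.001 -0.291  0.957 -0.163]
 [ 0.     0.     0.     1.   ]]
```

View pics/z6.png

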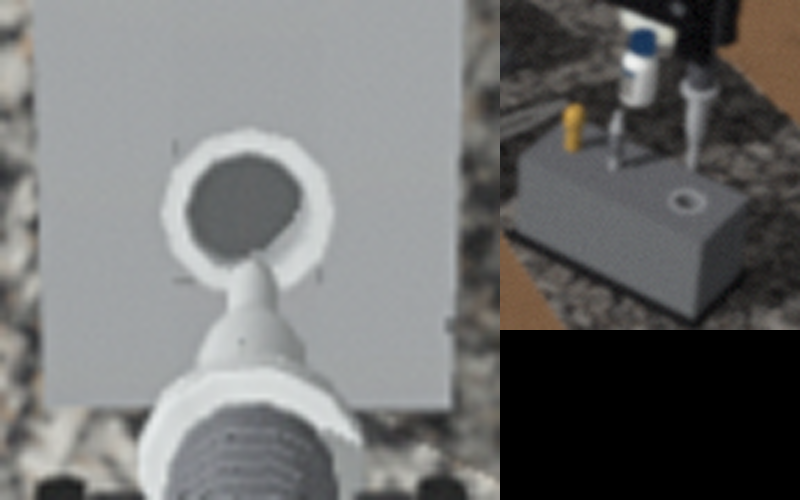

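The view shows the socket ring centre at about (248,212) and the tip at (252,262). Projected down the axis, the tip is within 0.6 mm of the socket centre. Small correction, then lowering.

carry_out(rows=[[[-0.5,0,0],0],[[-0.5,0,-5],0],[[-0.5,0,-15],0],[[-0.5,0,-25],0],[[-0.5,0,-35],0],[[-0.5,0,-45],0],[[-0.5,0,-55],0],[[-0.5,0,-63],0],[[-0.5,0,-68],0],[[-0.5,0,-70],0],[[-0.5,0,-70],0],[[-0.5,0,-70],0]])

```text
clock: 21.95
eef_pos: [0.5725, -0.1828, 0.1117]
tcp_rot: [180.0, 0.0, 117.6]
contact_force: [0.1, 0.5, -1.6]
opening: 0.195
grasp_force: 30.0
```

carry_out(rows=[[[0,0,-2],0],[[0,0,-4],0],[[0,0,-6],0],[[0,0,-8],0],[[0,0,-9],0],[[0,0,-9],0],[[0,0,-9],0]])

```text
clock: 22.65
eef_pos: [0.5722, -0.1827, 0.1023]
tcp_rot: [180.0, 0.0, 117.6]
contact_force: [-0.9, 0.3, -0.8]
opening: 0.192
grasp_force: 30.0
```

carry_out(rows=[[[0,0,-1],0],[[0,0,-2],0],[[0,0,-2],0],[[0,0,-2],0]])

```text
clock: 23.05
eef_pos: [0.5721, -0.1826, 0.1002]
tcp_rot: [180.0, -0.0, 117.6]
contact_force: [0.1, -0.3, -1.7]
opening: 0.196
grasp_force: 30.0
```

carry_out(rows=[[[0,0,-0.5],0],[[0,0,-1],0],[[0,0,-1],0],[[0,0,-1],0]])

```text
clock: 23.45
eef_pos: [0.5721, -0.1827, 0.0993]
tcp_rot: [180.0, 0.0, 117.6]
contact_force: [0.4, -0.3, -2.3]
opening: 0.196
grasp_force: 30.0
```

carry_out(rows=[[[0,0,-0.3],0],[[0,0,-0.6],0],[[0,0,-0.6],0],[[0,0,-0.6],0]])

```text
clock: 23.85
eef_pos: [0.5722, -0.1826, 0.0987]
tcp_rot: [180.0, 0.0, 117.6]
contact_force: [-0.1, 0.2, -0.5]
opening: 0.191
grasp_force: 30.0
```

carry_out(rows=[[[0,0,-0.3],0],[[0,0,-0.5],0],[[0,0,-0.5],0],[[0,0,-0.5],0]])

```text
clock: 24.25
eef_pos: [0.5724, -0.1827, 0.0985]
tcp_rot: [180.0, 0.0, 117.6]
contact_force: [-0.7, 0.5, 1.4]
opening: 0.199
grasp_force: 30.0
```

The collar is seated. Releasing and retreating.

carry_out(rows=[[[0,0,0.3],0],[[0,0,0.3],0]], newtons=4)

```text
clock: 24.45
eef_pos: [0.5722, -0.1826, 0.0985]
tcp_rot: [180.0, 0.0, 117.6]
contact_force: [-0.2, -0.2, -0.0]
opening: 0.21
grasp_force: 4.0
```

carry_out(rows=[[[0,0,0],0],[[0,0,0],0],[[0,0,0],0],[[0,0,0],0],[[0,0,0],0]], hand=0)

```text
clock: 24.95
eef_pos: [0.5721, -0.1827, 0.0985]
tcp_rot: [180.0, 0.0, 117.6]
contact_force: [0.4, 0.4, -0.3]
opening: 0.487
grasp_force: 0.0
```

carry_out(rows=[[[0,0,5],0],[[0,0,15],0],[[0,0,35],0],[[0,0,60],0],[[0,0,90],0],[[0,0,120],0],[[0,0,145],0],[[0,0,160],0],[[0,0,160],0],[[0,0,160],0],[[0,0,160],0]])

```text
clock: 26.05
eef_pos: [0.5714, -0.1822, 0.2569]
tcp_rot: [-179.9, -0.1, 117.6]
contact_force: [-0.8, 1.0, -0.0]
opening: 0.5
grasp_force: 0.0
```

```bash
python3 - <<'E'
from h import *
from workcell import r,vision
d=snap(vision,r,'w7');W=world(d)
for lo,hi in ((.08,.1),(.1,.125),(.125,.138),(.15,.165)):
    m=(W[...,2]>lo)&(W[...,2]<hi)&(abs(W[...,0]-.572)<.02)&(abs(W[...,1]+.181)<.02);m[330:]=0
    print(lo,m.sum(),W[m].mean(0).round(4) if m.any() else '')
t=vision.read_camera('scene')
o=np.zeros((480,800,3),'uint8');o[:,:400]=d['frame'][:,120:520];o[:440,400:]=cv2.resize(t['frame'][170:335,240:390+40],(400,440))[:, :400]
cv2.imwrite('pics/z7.png',o[...,::-1])
E
```

```text
26.05 [ 0.5714 -0.1822  0.2569] [-1.7989e+02 -9.0000e-02  1.1763e+02] [-0.78  0.96 -0.04]
[[ 0.    -0.957 -0.291  0.08 ]
 [ 1.    -0.     0.001  0.001]
 [-0.001 -0.291  0.957 -0.163]
 [ 0.     0.     0.     1.   ]]
0.08 83 [ 0.5698 -0.1764  0.0903]
0.1 132 [ 0.57   -0.1762  0.1128]
0.125 72 [ 0.5698 -0.1762  0.1302]
0.15 433 [ 0.5724 -0.1809  0.1538]
```

View pics/z7.png

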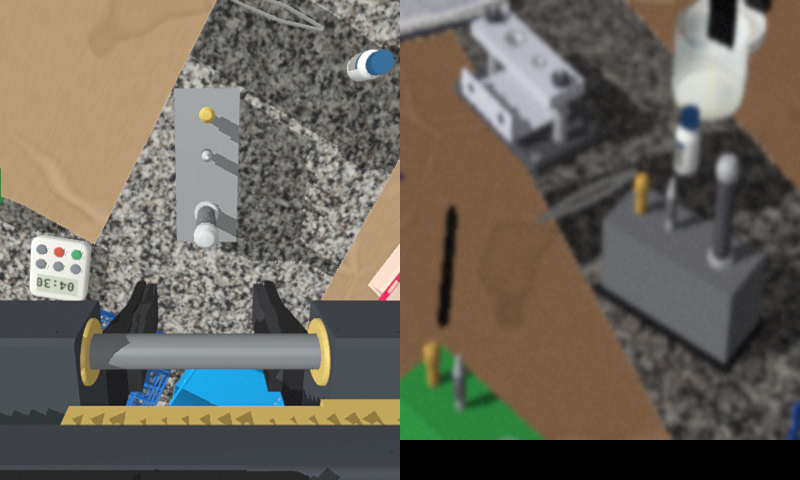

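The punch is home and upright: its cap is at (205,235) in the left picture, 154 mm high as before. The gripper is clear of it and the bystanders are where they were.

```bash
python3 -c "
from workcell import ticket
print(ticket.close_job())"
```

```text
the job is handed in; nothing more can be done
None
```

The punch snapped through once in the jig's larger bush, at about 12 N by the wrist force readings. It is back upright in its socket and released, and I handed the job in at about 26 s; the judge's verdict was not returned.

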